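Hang the slotted shelf bracket on the stand's headed pin

ROBOT

A 6-joint arm with a two-finger parallel gripper is mounted at the origin on a cart in front of the work surface, level with it; the furniture and walls round the work are solid. World frame = base frame: x ahead of the robot, y to its left, z up, the work surface at z = 0. Lengths are in m, angles in degrees, forces in N, time in s.
With the tool pointing down it reaches from about 0.3 to 0.75 m from the base axis. Payload 8.5 kg.
Tool frame: the origin (TCP) lies at the very end of the fingers, on their centre line; the grasp point (between the pads) lies 19 mm behind it; x points along the fingers, y is the direction in which the jaws open and shut, and the axes are right-handed (so a half turn about x gives the same grasp; the last joint's range is limited). The gripper opens to 85 mm and grips with 20 to 120 N. Pads are 22 mm wide; open, the fingers measure 114 mm over their backs; the gripper's body (76 mm by 85 mm) begins 54 mm behind the grasp point. The pads swing forward as they close: fully open they stand 13 mm farther back than shut.
Start: joints at [-81.721, 21.807, 74.336, -0, 83.858, -12.336], TCP at [0.194, -0.515, 0.231] pointing down, gripper open.
Joint ranges: [-178.18, 178.18], [-50.72, 133.34], [12.68, 142.11], [-81.47, 261.47], [9.98, 163.14], [-165.26, 165.26]. Speed limits (degrees/s): [136.94, 136.94, 180, 180, 180, 180].

INTERFACE

Orientations are given as a 3x3 rotation matrix whose columns are the frame's x, y, z axes.
In Python, from rig import sensors, cams, env gives the robot as it stands.
- The arm moves only by the shell command python3 -m crank 'ROWS' [FORCE]. ROWS is a JSON object of lists of equal length, an entry for each row: "hand": the closure in counts, from 0 (fully open) to 255 (shut); "translation": the shift along the tool's x, y, z in m, a list of three; "dr": the turn, a rotation vector about the tool's x, y, z in rad, a list of three. A call has 1 to 5 rows; each row is the pose to reach, as a shift and turn from the pose commanded when the call began, along the tool's axes at that moment; what a row does not reach only later rows make up. A row lasts 1/10 s, in which the tool goes at most 50 mm and 8.59 degrees, less where a joint would pass 70% of its speed; a pose out of reach is approached as far as the arm can. A call with a gripper value outside its range is refused whole. The fingers move at their own pace and stop on an object; FORCE is the grip in N (left out, the last holds). Time passes only in rows, so rows that repeat a pose let the fingers close. It gives the time, the measured TCP pose, the force and the opening at its end, in the units of the state.
- sensors.observe(): the state, without advancing time (a new reading comes with each control period).
- cams.get_image(name): name is "scene" or "side" or "wrist"; returns (picture, depth): 400x640x3 uint8, blue, green, red; 400x640 float32, m along the optical axis (not along the pixel's ray), 0 where there is no reading.
- cams.calibration(name): a dict with "vertical_fov" (degrees; the focal length in pixels is half the picture's height over the tangent of half this angle, whatever the lens; pixels are square), "cx", "cy" (the principal point, pixels), "distortion" ([k1, k2, p1, p2, k3] as OpenCV has them; the pictures are not rectified), "extrinsics" (4x4, takes a point from camera to world coordinates). Camera axes: x right, y down, z forward; pixel columns grow to the right and rows downward; lengths in m; the calibration is good to about 2 mm. A picture is of the moment at which its call begins: read the wrist's pose just before it. calibration takes no time and is no camera call; for the wrist camera it gives the pose at the moment of the call.
- env.close_job(): hands the job in, once; it reports no verdict.
The state is a dict: "time_s": time; "q": joint angles; "qvel": joint speeds; "joint_efforts": joint torques, N m; "position": TCP position; "tool_rot": TCP orientation; "ft_force": force on the tool from outside, world axes, zero at the start; "wrist_torque": the same for the moment, N m; "grip_width": finger opening in m.
Only numpy, scipy, OpenCV 4.12 (cv2) and the standard library are available. Lean on these libraries where they do the work, as an engineer would, in place of code of your own. Each camera call takes 0.05 s, during which the arm holds its last target. There are 200 camera calls.

TASK

Hang the small metal shelf bracket that has the open slot in its side on the headed pin of the stand: slide the slot sideways over the pin, behind its head, until the pin reaches the end of the slot, then let the bracket down so that it hangs straight from the pin, and let go. The pin's clamp has been set by hand to a height nobody wrote down, so feel for it gently without forcing anything, and leave the other bracket (the one with only a round hole), the stand and the other things on the bench as they are.

Things in the scene. Friction and masses are not known exactly. Their poses are not given: they have to be found in the camera images.
- slot_bracket: Bracket to hang: bare aluminium, 0.14-0.28 kg, standing on its shelf. Origin: underside, mid plate thickness; x plate normal (shelf sticks out to -x), y across, z up. Upright plate 5 thick, y -35..35, z 0..105; on it a tab to grip across its 5 mm: y -20..20, z 105..190, corners rounded 8. Shelf 70 wide, 4 thick, x -42..2, front lip 10 high. L-shaped slot and tongue: see the two points (mm).
- slot_end (a point): On the slot bracket (same axes) at x 0, y 0, z 91 mm: where the pin's axis lies when the bracket hangs. The slot goes through the plate: level arm z 70..80, open at the +y edge (y 35), running in to y -5.5; from its inner end a vertical arm, y -5.5..5.5, rises to the closed end at z 95.
- slot_lip (a point): On the slot bracket (same axes) at x 0, y 44, z 70 mm: on top of a tongue that sticks out below the slot's mouth, from the plate's edge at y 35 to y 55 (last 6 mm rounded), z 58..70; its top is level with the slot's floor. Above the mouth the plate's edge is at y 35.
- stand: Fixed stand. Origin on the bench straight below the middle of the pin's shank; z up, the pin points to -x (roughly at the robot). Base plate x -20..90, y -65..65, 12 mm high; square column x 10..41, y -20..20, up to z 196. A dark clamp block (front face at x 6.5, y -28..28, 24 mm high) on the column carries the pin; its knob sticks out to y 48.
- pin_mark (a point): On the stand (same axes) at x 0, y 0, z 160 mm: middle of the pin's setting range. The pin is level along x: shank 8 mm diameter, free from the block at x 6.5 to the head's back at x -6.5; head 18 mm diameter, 4 thick. The pin's real axis is up to 18 mm straight above or below this mark and is not reported: feel or look for it. The clamp holds tight.
- hole_bracket: The other bracket, alike in size and stance, with only a round 12 mm hole at z 91 and no tongue; it cannot pass the pin's head. To be left alone. Origin and axes as the slot bracket's; it may stand on either side of it.
- timer: White bench timer, 66x66x18 mm, bystander; origin under its centre.
- bowl: Small grey bowl, 55 mm wide, 28 mm high, bystander; origin under its centre.
- tape_roll: Roll of tape, 64 mm wide, 19 mm high, bystander; origin under its centre.
- beaker: Clear beaker, 80 mm wide, 113 mm high, bystander; origin under its centre.
- brush_tool: Thin grey tool, 175x20x13 mm, lying, bystander; origin under its centre.

How it is judged (in metres and radians):
On the way, in this order (a step that is already met when the one before it is completed fails the run):
1. the slotted bracket is lifted clear of the bench (height (world z) of slot_bracket above 0.03 m), for 0.2 s.
2. the slot has been slid sideways over the pin as far as its vertical arm, behind the head (y of slot_end in the frame of pin_mark between -0.006 and 0.006 m and x of slot_end in the frame of pin_mark between -0.009 and 0.009 m and z of slot_end in the frame of pin_mark between -0.006 and 0.037 m), for 0.1 s.
At the end, for the whole second after the job is handed in: The slotted bracket hangs at rest from the pin, its weight on the stand: slot end within 6 mm of the pin mark across, 9 mm along the pin and -22 to +21 mm in height, upright within 0.25 rad, square to the pin within 0.3 rad (y of slot_end in the frame of pin_mark between -0.006 and 0.006 m and x of slot_end in the frame of pin_mark between -0.009 and 0.009 m and z of slot_end in the frame of pin_mark between -0.022 and 0.021 m and angle between slot_bracket's own z axis and vertical below 0.25 rad and angle between the x axis of slot_bracket and the x axis of stand, either way round below 0.3 rad and contact force between slot_bracket and stand above 0.6 N and linear speed of slot_bracket below 0.03 m/s and angular speed of slot_bracket below 0.3 rad/s); the robot touches nothing.
It fails at once if the bracket is forced: more than 20 N between it and the stand or its pin (contact force between slot_bracket and stand above 20 N).
It fails at once if the robot itself pushes the stand or its pin with more than 15 N (contact force between any of the fingers, the arm and stand above 15 N).
It fails at once if the other bracket or another thing on the bench is shifted by more than 30 mm (distance of any of timer, bowl, tape_roll, beaker, brush_tool, hole_bracket from where it was at the start of the episode above 0.03 m).
It also fails if it takes over 51 s, if anything falls off the work surface, if the arm or the gripper's body presses on something with over 40 N, if the wrist force passes 120 N, or if a joint passes its speed limit or range.

## Working session

There is one attempt and no reset: what is moved stays moved. The work goes in short steps, Python scripts to look and compute and a shell command to move; the robot and the scene stay as the last step left them, time stands still between calls to the robot, and variables do not carry over. Pictures are saved under pics/ and viewed, about 8 in all and at most 12, crops included, and the job is handed in when it is done.

```bash
ls; mkdir -p pics; cat > h.py <<'E'
import numpy as np, cv2
from rig import sensors, cams, env
def K(c):
    f=200/np.tan(np.radians(c["vertical_fov"])/2); return np.array([[f,0,c["cx"]],[0,f,c["cy"]],[0,0,1.]])
def pts(c,depth,uv):
    uv=np.array(uv,float).reshape(-1,2); n=cv2.undistortPoints(uv[:,None],K(c),np.array(c["distortion"]))[:,0]
    d=np.array([depth[int(v),int(u)] for u,v in uv]); P=np.c_[n*d[:,None],d]; T=np.array(c["extrinsics"])
    return P@T[:3,:3].T+T[:3,3]
def plane(c,uv,axis,val):
    uv=np.array(uv,float).reshape(-1,2); n=cv2.undistortPoints(uv[:,None],K(c),np.array(c["distortion"]))[:,0]
    T=np.array(c["extrinsics"]); r=np.c_[n,np.ones(len(n))]@T[:3,:3].T; o=T[:3,3]
    return o+r*((val-o[axis])/r[:,axis])[:,None]
def cloud(c,depth):
    v,u=np.nonzero(depth>0); return np.c_[u,v],pts(c,depth,np.c_[u,v])
E
python3 - <<'E'
from h import *
for n in("scene","side"):
    im,d=cams.get_image(n);c=cams.calibration(n)
    cv2.imwrite(f"pics/{n}0.png",im);np.save(n+"0.npy",d);cv2.imwrite(f"{n}0.png",im)
    import json;print(n,np.round(np.array(c["extrinsics"]),3).tolist(),c["vertical_fov"],c["distortion"],(d>0).mean())
s=sensors.observe();print(s)
E
```

```text
pics
scene [[-0.85, -0.368, 0.376, 0.226], [-0.526, 0.593, -0.61, 0.441], [0.001, -0.716, -0.698, 0.732], [0.0, 0.0, 0.0, 1.0]] 55.33506287665781 [-0.0893992  0.         0.         0.         0.       ] 0.996140625
side [[0.987, 0.138, -0.078, 0.615], [0.157, -0.804, 0.574, -0.72], [0.017, -0.579, -0.815, 1.093], [0.0, 0.0, 0.0, 1.0]] 51.82343052520457 [-0.10756266  0.          0.          0.          0.        ] 0.99598046875
{'time_s': 0.1, 'q': array([-8.17198993e+01,  2.18388862e+01,  7.43795187e+01,  9.87184693e-05,
        8.38619971e+01, -1.23349521e+01]), 'qvel': array([ 0.05961273, -0.12040785, -0.16635181,  0.05853032,  0.03019798,
       -0.07799577]), 'joint_efforts': array([ 3.93662544e-03, -4.49220979e+01, -2.31655920e+01, -1.94965401e-04,
        3.65449974e-03, -5.16457490e-06]), 'position': array([ 0.1936129 , -0.51449839,  0.23076233]), 'tool_rot': array([[-2.00394376e-04,  3.52087247e-01, -9.35967163e-01],
       [ 1.38889675e-03, -9.35966181e-01, -3.52087175e-01],
       [-9.99999015e-01, -1.37051804e-03, -3.01450474e-04]]), 'ft_force': array([ 0.32455573, -0.32774931,  0.07537228]), 'wrist_torque': array([ 0.01009339,  0.01471175, -0.02416431]), 'grip_width': 0.08504754056193368}
```

View pics/scene0.png

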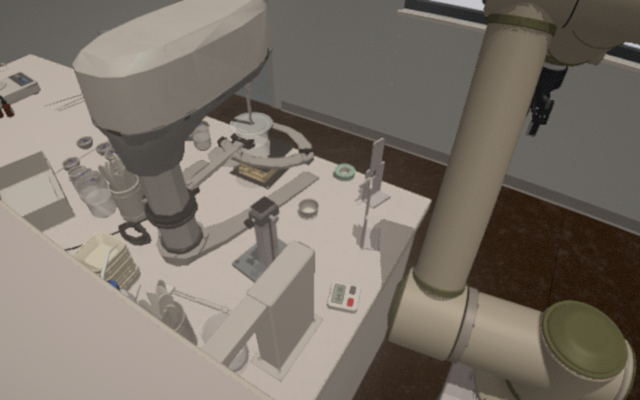

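View pics/side0.png

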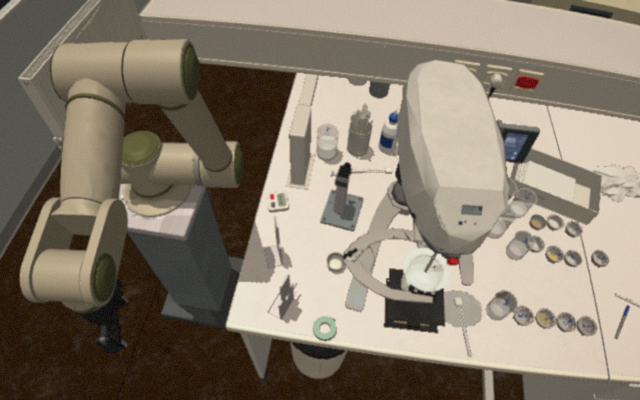

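Scene view: two brackets at about (375,175) and (366,225), with the stand's column at (263,235) and the timer at (345,296). Side view: brackets at (277,245) and (285,298), stand at (343,195). I'll enlarge the crops and get positions from depth.

```bash
python3 - <<'E'
from h import *
a=cv2.imread("scene0.png")[120:320,210:430];b=cv2.imread("side0.png")[130:340,240:440]
a=cv2.resize(a,(400,364),interpolation=2);b=cv2.resize(b,(400,420),interpolation=2)
o=np.zeros((420,800,3),np.uint8);o[:364,:400]=a;o[:,400:]=b;cv2.imwrite("pics/crop0.png",o)
A=[]
for n in("scene","side"):
    c=cams.calibration(n);d=np.load(n+"0.npy");uv,P=cloud(c,d);A.append(P)
    print(n,'timer', pts(c,d,[(345,296) if n=="scene" else (278,202)]).round(3))
    # objects over table by height slices
    m=(P[:,2]>.03)&(P[:,2]<.25)&(P[:,0]>.2)&(P[:,0]<.75)&(P[:,1]>-.6)&(P[:,1]<.2)
    H=np.zeros((110,160),np.uint8);i=((P[m][:,0]-.2)/.005).astype(int);j=((P[m][:,1]+.6)/.005).astype(int);H[i,j]=255
    k,L,S,C=cv2.connectedComponentsWithStats(H)
    lab=L[i,j]
    for q in range(1,k):
        Q=P[m][lab==q]
        if len(Q)>60: print(len(Q),Q.min(0).round(3),Q.max(0).round(3),uv[m][lab==q].mean(0).round())
E
```

```text
scene timer [[0.405 0.012 0.012]]
5011 [ 0.2   -0.007  0.096] [0.301 0.112 0.25 ] [423. 305.]
185 [ 0.436 -0.202  0.03 ] [ 0.468 -0.138  0.188] [367. 208.]
3686 [0.434 0.089 0.03 ] [0.483 0.2   0.239] [292. 288.]
669 [ 0.49  -0.363  0.03 ] [ 0.524 -0.277  0.188] [375. 166.]
1486 [ 0.571 -0.01   0.03 ] [0.628 0.066 0.196] [264. 227.]
765 [ 0.634 -0.245  0.133] [ 0.75  -0.119  0.172] [286. 160.]
211 [ 0.665 -0.311  0.138] [ 0.75  -0.239  0.144] [300. 140.]
side timer [[0.412 0.002 0.015]]
1389 [ 0.2   -0.059  0.073] [0.304 0.099 0.25 ] [225. 168.]
141 [ 0.435 -0.208  0.03 ] [ 0.468 -0.143  0.195] [278. 238.]
1307 [0.433 0.083 0.031] [0.481 0.2   0.243] [299. 144.]
400 [ 0.491 -0.367  0.03 ] [ 0.524 -0.281  0.194] [286. 293.]
563 [ 0.569 -0.018  0.031] [0.626 0.041 0.201] [341. 186.]
1416 [ 0.632 -0.316  0.03 ] [ 0.75  -0.102  0.178] [365. 260.]
156 [ 0.704 -0.068  0.03 ] [0.75  0.072 0.037] [379. 217.]
```

View pics/crop0.png

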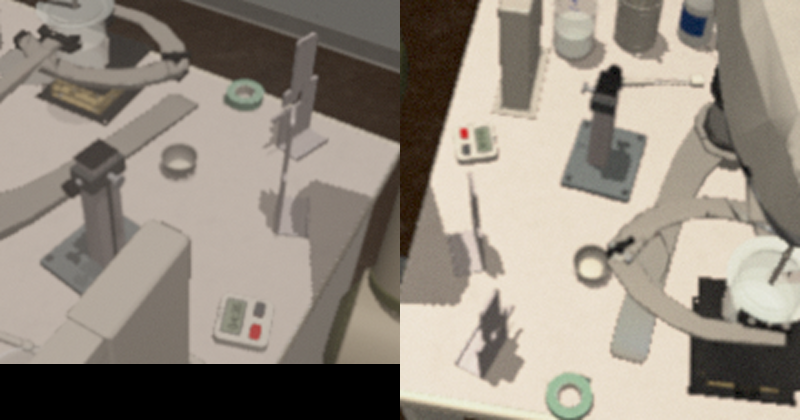

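```bash
python3 - <<'E'
from h import *
for n in("scene","side"):
    c=cams.calibration(n);d=np.load(n+"0.npy");uv,P=cloud(c,d)
    for nm,lo,hi in(("A",(.42,-.23),(.48,-.12)),("B",(.475,-.38),(.54,-.26))):
        m=(P[:,:2]>lo).all(1)&(P[:,:2]<hi).all(1)
        Q=P[m&(P[:,2]>.02)&(P[:,2]<.25)]
        c0=Q[:,:2].mean(0);v=np.linalg.svd(Q[:,:2]-c0)[2][0];v*=np.sign(v[1])
        t=(Q[:,:2]-c0)@v
        print(n,nm,len(Q),c0.round(4),"yaw of y-axis",np.degrees(np.arctan2(-v[0],v[1])).round(1))
        for z in np.arange(.02,.2,.01):
            s=(Q[:,2]>=z)&(Q[:,2]<z+.01)
            if s.sum(): print("  z%.2f"%z,s.sum(),(t[s].min()*1e3).round(),(t[s].max()*1e3).round(), ((Q[s][:,:2]-c0)@[v[1],-v[0]]*1e3).mean().round(1))
        S=P[m&(P[:,2]>.003)&(P[:,2]<.02)];w=(S[:,:2]-c0)
        print("  shelf n",len(S),(w@[v[1],-v[0]]*1e3).min().round(),(w@[v[1],-v[0]]*1e3).max().round())
    m=(P[:,0]>.55)&(P[:,0]<.7)&(P[:,1]>-.06)&(P[:,1]<.1)
    for lo,hi in((.006,.016),(.05,.12),(.19,.21)):
        Q=P[m&(P[:,2]>lo)&(P[:,2]<hi)][:,:2].astype(np.float32);print(n,lo,cv2.minAreaRect(Q),Q.min(0),Q.max(0))
    Q=P[m&(P[:,2]>.12)&(P[:,0]<.59)]; 
    for z in np.arange(.12,.2,.006):
        s=(Q[:,2]>=z)&(Q[:,2]<z+.006)
        if s.sum():print("   %.3f"%z,s.sum(),Q[s].min(0).round(3),Q[s].max(0).round(3))
E
```

```text
scene A 196 [ 0.4464 -0.1559] yaw of y-axis 24.9
  z0.02 11 -43.0 19.0 1.1
  z0.03 7 -26.0 17.0 0.6
  z0.04 10 -51.0 21.0 0.2
  z0.05 10 -35.0 18.0 1.3
  z0.06 10 -47.0 19.0 -0.1
  z0.07 11 -41.0 19.0 1.1
  z0.08 7 -23.0 19.0 0.3
  z0.09 13 -48.0 18.0 0.5
  z0.10 18 -23.0 17.0 -0.2
  z0.11 11 -9.0 6.0 0.0
  z0.12 8 -31.0 5.0 -0.6
  z0.13 10 -16.0 5.0 0.1
  z0.14 10 -31.0 6.0 -0.7
  z0.15 10 -15.0 5.0 -0.0
  z0.16 10 -36.0 6.0 -0.3
  z0.17 11 -23.0 4.0 -0.3
  z0.18 29 -31.0 4.0 -1.1
  shelf n 96 -45.0 3.0
scene B 704 [ 0.5038 -0.3261] yaw of y-axis -19.6
  z0.02 35 -35.0 33.0 -0.1
  z0.03 41 -39.0 33.0 -0.1
  z0.04 40 -37.0 32.0 -0.3
  z0.05 49 -37.0 52.0 -0.3
  z0.06 63 -35.0 52.0 0.2
  z0.07 35 -38.0 32.0 -0.0
  z0.08 48 -37.0 33.0 -0.1
  z0.09 56 -39.0 34.0 -0.1
  z0.10 45 -37.0 30.0 0.4
  z0.11 34 -24.0 18.0 -0.2
  z0.12 36 -25.0 18.0 0.1
  z0.13 35 -24.0 17.0 -0.1
  z0.14 35 -24.0 18.0 0.1
  z0.15 36 -23.0 18.0 -0.3
  z0.16 36 -24.0 17.0 0.0
  z0.17 40 -24.0 17.0 -0.1
  z0.18 40 -20.0 18.0 0.7
  shelf n 64 -38.0 4.0
scene 0.006 ((0.6312883496284485, 0.014093287289142609), (0.1299
[... 2190 characters left out ...]
 -0.01019279] [0.6221393  0.02752942]
side 0.19 ((0.6051954627037048, 0.013514987193048), (0.04464463144540787, 0.03139898180961609), 82.29727935791016) [ 0.5882173  -0.00997637] [0.62266475 0.03625931]
   0.120 2 [ 0.588 -0.003  0.122] [0.588 0.001 0.122]
   0.144 1 [ 0.59  -0.004  0.148] [ 0.59  -0.004  0.148]
   0.162 4 [ 0.584 -0.014  0.162] [ 0.59  -0.011  0.167]
   0.168 10 [ 0.569 -0.013  0.169] [0.589 0.022 0.174]
   0.174 20 [ 0.569 -0.012  0.174] [0.589 0.025 0.18 ]
   0.180 10 [ 0.571 -0.01   0.181] [0.588 0.019 0.186]
   0.186 3 [ 0.585 -0.013  0.187] [0.59  0.027 0.188]
   0.192 3 [ 0.588 -0.004  0.194] [0.59  0.016 0.196]
   0.198 2 [ 0.589 -0.004  0.198] [ 0.589 -0.001  0.199]
```

Bracket B at about (0.505,-0.331) has the tongue at z 0.05–0.07, so it is the slot bracket, yaw about -19°. The stand pin is at about (0.581,0.019), z about 0.171, yaw about -7°. I'll go above B.

```bash
cat >> h.py <<'E'
from scipy.spatial.transform import Rotation as R
def go(x,y,z,yaw):
    "tool-axis shift and turn to TCP x,y,z, tool y axis at world angle yaw (deg), pointing down"
    s=sensors.observe();M=s["tool_rot"];a=np.radians(yaw)
    T=np.c_[[0,0,-1],[np.cos(a),np.sin(a),0],[np.sin(a),-np.cos(a),0]]
    print("t",s["time_s"],"pos",s["position"].round(4),"F",s["ft_force"].round(2),"w",round(s["grip_width"],4))
    print("shift",(M.T@(np.array([x,y,z])-s["position"])).round(4),"turn",R.from_matrix(M.T@T).as_rotvec().round(4))
E
python3 - <<'E'
from h import *
for n in("scene","side"):
    c=cams.calibration(n);d=np.load(n+"0.npy");uv,P=cloud(c,d)
    m=(P[:,2]>.2)&(P[:,0]>.4)&(P[:,0]<.8)&(P[:,1]>-.45)&(P[:,1]<.2)
    Q=P[m]; print(n,len(Q))
    for x in np.arange(.4,.8,.05):
        s=(Q[:,0]>x)&(Q[:,0]<x+.05)
        if s.sum(): print(round(x,2),s.sum(),Q[s].min(0).round(2),Q[s].max(0).round(2))
E
python3 -m crank '{"hand":[0,0,0,0,0],"translation":[[-0.03,0,-0.03],[-0.06,-0.01,-0.07],[-0.09,-0.02,-0.11],[-0.1,-0.03,-0.15],[-0.1,-0.035,-0.18]],"dr":[[-0.1,0,0],[-0.2,0,0],[-0.3,0,0],[-0.4,0,0],[-0.5,0,0]]}'
python3 -c "
from h import *
go(.505,-.331,.33,-19)"
```

```text
scene 20973
0.4 979 [0.43 0.09 0.2 ] [0.45 0.2  0.24]
0.45 1058 [0.45 0.09 0.23] [0.48 0.2  0.24]
0.7 11354 [ 0.72 -0.21  0.31] [0.75 0.14 0.51]
0.75 7582 [ 0.75 -0.28  0.2 ] [0.8  0.16 0.51]
side 7700
0.4 171 [0.44 0.08 0.2 ] [0.45 0.2  0.24]
0.45 420 [0.45 0.08 0.2 ] [0.48 0.2  0.24]
0.55 1 [0.59 0.01 0.2 ] [0.59 0.01 0.2 ]
0.6 1 [ 0.61 -0.    0.2 ] [ 0.61 -0.    0.2 ]
0.7 2329 [ 0.72 -0.21  0.38] [0.75 0.14 0.51]
0.75 4778 [ 0.75 -0.3   0.36] [0.8  0.14 0.51]
time_s: 0.6
position: [0.3517, -0.4172, 0.3333]
tool_rot: [[0.002, 0.761, -0.648], [-0.003, -0.648, -0.761], [-1.0, 0.003, 0.001]]
ft_force: [-0.6, -1.0, -0.7]
grip_width: 0.0852
t 0.6 pos [ 0.3517 -0.4172  0.3333] F [-0.61 -1.03 -0.75] w 0.0852
shift [ 0.0034  0.0608 -0.165 ] turn [-0.374   0.0016 -0.0032]
```

```bash

python3 -m crank '{"hand":[0,0,0,0,0],"translation":[[0,0.015,-0.04],[0,0.03,-0.08],[0,0.045,-0.12],[0,0.06,-0.16],[0.003,0.061,-0.165]],"dr":[[-0.1,0,0],[-0.2,0,0],[-0.3,0,0],[-0.374,0,0],[-0.374,0,0]]}'
python3 -m crank '{"hand":[0],"translation":[[0,0,0]],"dr":[[0,0,0]]}'
python3 - <<'E'
from h import *
go(.505,-.331,.33,-19)
c=cams.calibration("wrist");im,d=cams.get_image("wrist");cv2.imwrite("pics/w1.png",im);np.save("w1.npy",d);np.savez("w1c.npz",**{k:np.array(v) for k,v in c.items()})
uv,P=cloud(c,d);m=(P[:,2]>.02)&(P[:,2]<.205)&(P[:,0]>.44)&(P[:,0]<.57)&(P[:,1]>-.4)&(P[:,1]<-.24)
Q=P[m];print(len(Q))
for lo,hi in((.18,.2),(.11,.18),(.09,.11),(.05,.072),(.02,.05)):
    q=Q[(Q[:,2]>lo)&(Q[:,2]<hi)]
    if len(q)>3: print(lo,len(q),cv2.minAreaRect(q[:,:2].astype(np.float32)),q[:,2].max())
E
```

```text
time_s: 1.1
position: [0.5068, -0.3309, 0.3275]
tool_rot: [[0.0, 0.946, -0.325], [0.001, -0.325, -0.946], [-1.0, -0.0, -0.001]]
ft_force: [0.2, 0.2, -0.6]
grip_width: 0.0853
time_s: 1.2
position: [0.5042, -0.3326, 0.3272]
tool_rot: [[-0.002, 0.944, -0.329], [0.001, -0.329, -0.944], [-1.0, -0.002, -0.001]]
ft_force: [-1.3, -0.4, -0.7]
grip_width: 0.0856
t 1.2 pos [ 0.5042 -0.3326  0.3272] F [-1.29 -0.36 -0.66] w 0.0856
shift [-0.0028  0.0002 -0.0018] turn [-0.004  -0.0007  0.0019]
464
0.18 239 ((0.5061830282211304, -0.33071547746658325), (0.03855676203966141, 0.004501841962337494), 70.78850555419922) 0.19124292979812024
0.11 56 ((0.5117189884185791, -0.3125555217266083), (0.00047510978765785694, 0.004336212761700153), 73.68516540527344) 0.17918330385309328
0.09 77 ((0.5141969323158264, -0.3053205907344818), (0.015235385857522488, 0.004446210339665413), 70.80919647216797) 0.10611210310091634
0.05 89 ((0.5195450782775879, -0.28952425718307495), (0.01993560418486595, 0.004789106547832489), 70.88300323486328) 0.07163596208933243
```

View pics/w1.png

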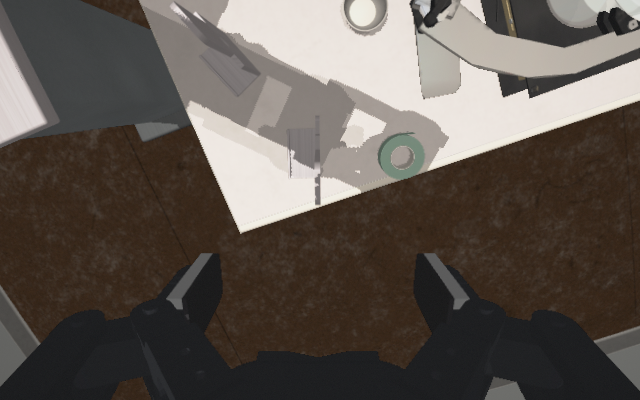

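Wrist view: the slotted plate is edge-on at (318,160) between the fingers, tape roll at (402,155), other bracket at (215,50). The tab centre is (0.506,-0.331), yaw -19.2°. Descend.

```bash

python3 -m crank '{"hand":[0,0,0,0,0],"translation":[[0.04,0.001,-0.002],[0.08,0.001,-0.002],[0.12,0.001,-0.002],[0.15,0.001,-0.002],[0.15,0.001,-0.002]],"dr":[[-0.004,0,0],[-0.004,0,0],[-0.004,0,0],[-0.004,0,0],[-0.004,0,0]]}'
python3 -c "
from h import *
go(.5062,-.3307,.15,-19.2)"
```

```text
time_s: 1.75
position: [0.5028, -0.3317, 0.1748]
tool_rot: [[-0.006, 0.944, -0.329], [0.005, -0.329, -0.944], [-1.0, -0.007, -0.003]]
ft_force: [0.3, 0.1, -0.6]
grip_width: 0.085
t 1.75 pos [ 0.5028 -0.3317  0.1748] F [ 0.31  0.06 -0.62] w 0.085
shift [ 0.0248  0.003  -0.002 ] turn [-0.0004 -0.0032  0.0073]
```

```bash

python3 -m crank '{"hand":[0,0,0,0,0],"translation":[[0.012,0.002,-0.002],[0.025,0.003,-0.002],[0.025,0.003,-0.002],[0.025,0.003,-0.002],[0.025,0.003,-0.002]],"dr":[[0,-0.003,0.007],[0,-0.003,0.007],[0,-0.003,0.007],[0,-0.003,0.007],[0,-0.003,0.007]]}' 40
python3 -m crank '{"hand":[60,120,160,190,210],"translation":[[0,0,0],[0,0,0],[0,0,0],[0,0,0],[0,0,0]],"dr":[[0,0,0],[0,0,0],[0,0,0],[0,0,0],[0,0,0]]}' 40
python3 -c "
from h import *
go(.5062,-.3307,.15,-19.2)"
```

```text
time_s: 2.25
position: [0.5089, -0.3314, 0.1543]
tool_rot: [[0.007, 0.945, -0.327], [-0.006, -0.327, -0.945], [-1.0, 0.008, 0.004]]
ft_force: [0.4, -0.4, 0.1]
grip_width: 0.0854
time_s: 2.75
position: [0.5088, -0.3309, 0.1533]
tool_rot: [[0.006, 0.945, -0.327], [-0.005, -0.327, -0.945], [-1.0, 0.007, 0.003]]
ft_force: [0.2, -0.4, -0.4]
grip_width: 0.0155
t 2.75 pos [ 0.5088 -0.3309  0.1533] F [ 0.24 -0.35 -0.39] w 0.0155
shift [ 0.0033 -0.0026  0.0006] turn [ 0.0022  0.003  -0.007 ]
```

```bash

python3 -m crank '{"hand":[210,210,230,245,255],"translation":[[0.003,-0.0025,0],[0.003,-0.0025,0],[0.003,-0.0025,0],[0.003,-0.0025,0],[0.003,-0.0025,0]],"dr":[[0,0.003,-0.007],[0,0.003,-0.007],[0,0.003,-0.007],[0,0.003,-0.007],[0,0.003,-0.007]]}' 50
python3 -m crank '{"hand":[255,255],"translation":[[0,0,0],[0,0,0]],"dr":[[0,0,0],[0,0,0]]}' 80
python3 -c "
from h import *
go(.5062,-.3307,.15,-19.2)"
```

```text
time_s: 3.25
position: [0.5064, -0.3301, 0.1503]
tool_rot: [[-0.0, 0.945, -0.327], [0.0, -0.327, -0.945], [-1.0, -0.0, -0.0]]
ft_force: [-0.1, 0.9, 0.0]
grip_width: 0.0046
time_s: 3.45
position: [0.5065, -0.3302, 0.1503]
tool_rot: [[0.0, 0.945, -0.327], [-0.0, -0.327, -0.945], [-1.0, 0.0, 0.0]]
ft_force: [0.4, 0.3, -0.3]
grip_width: 0.004
t 3.45 pos [ 0.5065 -0.3302  0.1503] F [ 0.44  0.27 -0.33] w 0.004
shift [ 0.0003 -0.0001  0.0006] turn [ 0.0021  0.0001 -0.0001]
```

Gripped. Lift, then carry to a standoff beside the pin.

```bash

python3 -m crank '{"hand":[255,255,255,255,255],"translation":[[-0.01,0,0],[-0.03,0,0],[-0.06,0,0],[-0.09,0,0],[-0.12,0,0]],"dr":[[0,0,0],[0,0,0],[0,0,0],[0,0,0],[0,0,0]]}' 80
python3 -m crank '{"hand":[255,255,255,255,255],"translation":[[0,0,0],[0,0,0],[0,0,0],[0,0,0],[0,0,0]],"dr":[[-0.04,0,0],[-0.08,0,0],[-0.12,0,0],[-0.16,0,0],[-0.21,0,0]]}' 
python3 -c "
from h import *
go(.5697,-.0705,.27,-7)"
```

```text
time_s: 3.95
position: [0.5063, -0.33, 0.2722]
tool_rot: [[0.0, 0.945, -0.327], [-0.0, -0.327, -0.945], [-1.0, 0.0, 0.0]]
ft_force: [0.2, -0.5, -1.5]
grip_width: 0.004
time_s: 4.45
position: [0.5064, -0.3301, 0.271]
tool_rot: [[0.0, 0.993, -0.121], [-0.0, -0.121, -0.993], [-1.0, 0.0, 0.0]]
ft_force: [0.2, 0.7, -1.0]
grip_width: 0.0038
t 4.45 pos [ 0.5064 -0.3301  0.271 ] F [ 0.15  0.66 -1.  ] w 0.0038
shift [ 0.0009  0.0315 -0.2653] turn [ 0.001   0.0002 -0.0003]
```

```bash

python3 -m crank '{"hand":[255,255,255,255,255],"translation":[[0,0.002,-0.015],[0,0.005,-0.045],[0,0.01,-0.075],[0,0.012,-0.105],[0,0.015,-0.135]],"dr":[[0,0,0],[0,0,0],[0,0,0],[0,0,0],[0,0,0]]}' 
python3 -m crank '{"hand":[255,255,255,255,255],"translation":[[0,0.003,-0.03],[0,0.006,-0.06],[0,0.01,-0.09],[0,0.013,-0.115],[0,0.016,-0.13]],"dr":[[0,0,0],[0,0,0],[0,0,0],[0,0,0],[0,0,0]]}' 
python3 -m crank '{"hand":[255,255,255,255],"translation":[[0,0,0],[0,0,0],[0,0,0],[0,0,0]],"dr":[[0,0,0],[0,0,0],[0,0,0],[0,0,0]]}' 
python3 - <<'E'
from h import *
go(.5697,-.0705,.27,-7)
for n in("wrist","side","scene"):
    c=cams.calibration(n);im,d=cams.get_image(n);cv2.imwrite(f"{n}2.png",im);np.save(f"{n}2.npy",d)
    np.savez(f"{n}2c.npz",**{k:np.array(v) for k,v in c.items()})
a=cv2.resize(cv2.imread("wrist2.png"),(480,300));
b=cv2.resize(cv2.imread("side2.png")[120:240,280:400],(320,320),interpolation=2);e=cv2.resize(cv2.imread("scene2.png")[130:290,200:360],(280,280),interpolation=2)
o=np.zeros((600,800,3),np.uint8);o[:300,:480]=a;o[280:600,480:]=b;o[310:590,:280]=e;o[:280,500:780]=0;cv2.imwrite("pics/m2.png",o)
E
```

```text
time_s: 4.95
position: [0.538, -0.1958, 0.2708]
tool_rot: [[0.0, 0.992, -0.124], [0.0, -0.124, -0.992], [-1.0, 0.0, -0.0]]
ft_force: [0.3, 0.3, -1.2]
grip_width: 0.0042
time_s: 5.45
position: [0.5697, -0.0683, 0.2709]
tool_rot: [[0.0, 0.993, -0.122], [0.0, -0.122, -0.993], [-1.0, 0.0, -0.0]]
ft_force: [0.4, 0.5, -1.3]
grip_width: 0.0043
time_s: 5.85
position: [0.5696, -0.0718, 0.2703]
tool_rot: [[-0.0, 0.992, -0.124], [-0.0, -0.124, -0.992], [-1.0, -0.0, 0.0]]
ft_force: [-0.6, 0.5, -1.7]
grip_width: 0.0041
t 5.85 pos [ 0.5696 -0.0718  0.2703] F [-0.62  0.51 -1.69] w 0.0041
shift [ 0.0003 -0.     -0.0013] turn [-0.0023  0.0001  0.0001]
```

View pics/m2.png

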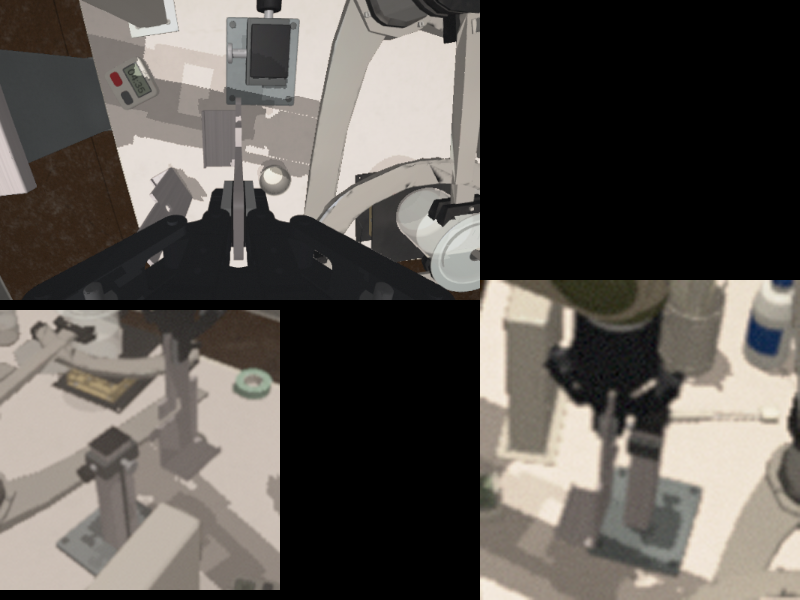

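The wrist view (shown at 0.75×) has the pin pointing left at about (236,53), dark clamp block top at (270,50), and plate and tongue at about (238,110). I'll measure these in the wrist depth, all relative to the same camera.

```bash
python3 - <<'E'
from h import *
z=np.load("wrist2c.npz");c={k:z[k] for k in z};c["vertical_fov"]=float(c["vertical_fov"]);d=np.load("wrist2.npy")
uv,P=cloud(c,d)
o=np.array([.5696,-.0718]);a=np.radians(-7.1);ex=np.array([np.cos(a),np.sin(a)]);ey=np.array([-np.sin(a),np.cos(a)])
L=np.c_[(P[:,:2]-o)@ex,(P[:,:2]-o)@ey,P[:,2]]*1e3
def rep(n,m):
    q=L[m];print(n,m.sum(),q.min(0).round(1),q.max(0).round(1),"med",np.median(q,0).round(1)); return q
stand=(L[:,1]>55)&(L[:,1]<150)&(L[:,2]>120)&(abs(L[:,0])<70)
top=rep("blk/col",stand&(L[:,0]>8))
q=rep("pin",stand&(L[:,0]<8))
for lo in range(-16,10,2):
    s=q[(q[:,0]>=lo)&(q[:,0]<lo+2)]
    if len(s): print(lo,len(s),"y",s[:,1].min().round(1),s[:,1].max().round(1),"z",s[:,2].min().round(1),s[:,2].max().round(1))
for n,m in(("coltop",stand&(L[:,2]>191)),):
    r=rep(n,m);print(cv2.minAreaRect(P[m][:,:2].astype(np.float32)))
m=(L[:,2]<16)&(L[:,2]>9)&(L[:,1]>0)&(L[:,1]<200)&(L[:,0]>-30)&(L[:,0]<110)
rep("base",m)
b=(L[:,1]>20)&(L[:,1]<60)&(abs(L[:,0])<8)&(L[:,2]>130)
for lo in range(20,60,3):
    s=L[b&(L[:,1]>=lo)&(L[:,1]<lo+3)]
    if len(s):print("plate y",lo,len(s),"x",s[:,0].min().round(1),s[:,0].max().round(1),"z",s[:,2].max().round(1))
E
```

```text
blk/col 5728 [  8.4  63.7 160.5] [ 44.6 136.6 197.7] med [ 26.2  95.  195. ]
pin 379 [ -8.5  83.6 171. ] [  8.  101.3 181.5] med [ -3.6  91.8 175.5]
-10 19 y 86.0 98.1 z 175.1 181.2
-8 82 y 83.6 101.3 z 171.0 181.5
-6 78 y 83.6 101.1 z 171.7 181.4
-4 36 y 88.7 96.0 z 172.2 176.9
-2 33 y 88.7 95.2 z 171.8 176.8
0 33 y 88.7 95.2 z 172.3 176.7
2 33 y 88.7 95.2 z 172.1 176.1
4 33 y 88.7 95.3 z 172.3 176.3
6 32 y 88.7 95.3 z 172.7 176.6
coltop 3631 [ 11.7  70.9 193.2] [ 43.9 112.8 197.7] med [ 27.6  92.5 195.6]
((0.6085262894630432, 0.015925638377666473), (0.041882798075675964, 0.03221004456281662), 82.79045867919922)
base 5383 [-18.6  26.6   9. ] [ 93.  156.8  16. ] med [15.1 69.2 11.6]
plate y 20 59 x -7.5 3.6 z 366.7
plate y 23 41 x -0.6 3.6 z 225.7
plate y 26 39 x -0.5 3.6 z 225.8
plate y 29 47 x -0.9 3.6 z 226.5
plate y 32 108 x -0.9 3.8 z 225.3
plate y 35 28 x -0.9 3.2 z 191.0
plate y 38 38 x -0.9 3.9 z 191.1
plate y 41 33 x -0.9 3.9 z 191.4
plate y 44 40 x -0.9 3.8 z 190.9
plate y 47 32 x -0.9 3.8 z 191.0
plate y 50 38 x -0.9 3.8 z 189.3
plate y 53 7 x -0.9 3.2 z 186.1
```

The plate lies in the pin's mid-plane within about 0.5 mm. Pin axis is at z about 172.5 and 92 mm ahead; tongue top is at 191. I'll drop 29 mm, advance 45 mm so the tongue is under the pin, then feel upward.

```bash

python3 -m crank '{"hand":[255,255,255,255,255],"translation":[[0.01,0,0],[0.02,0,0],[0.029,0,0],[0.029,0,0],[0.029,0,0]],"dr":[[0,0,0],[0,0,0],[0,0,0],[0,0,0],[0,0,0]]}' 
python3 -m crank '{"hand":[255,255,255,255,255],"translation":[[0,0,-0.01],[0,0,-0.02],[0,0,-0.03],[0,0,-0.038],[0,0,-0.045]],"dr":[[0,0,0],[0,0,0],[0,0,0],[0,0,0],[0,0,0]]}' 
python3 -m crank '{"hand":[255,255,255,255,255],"translation":[[0,0,0],[0,0,0],[0,0,0],[0,0,0],[0,0,0]],"dr":[[0,0,0],[0,0,0],[0,0,0],[0,0,0],[0,0,0]]}' 
python3 - <<'E'
from h import *
go(.5807,.02,.241,-7.1)
c=cams.calibration("wrist");im,d=cams.get_image("wrist")
cv2.imwrite("pics/w3.png",cv2.resize(im[0:250,200:440],(720,750))[:600])
E
```

```text
time_s: 6.5
position: [0.5697, -0.0709, 0.2411]
tool_rot: [[-0.0, 0.992, -0.123], [0.0, -0.123, -0.992], [-1.0, -0.0, -0.0]]
ft_force: [-0.7, -1.1, -1.6]
grip_width: 0.0039
time_s: 7.0
position: [0.5753, -0.0252, 0.2414]
tool_rot: [[0.0, 0.993, -0.122], [-0.0, -0.122, -0.993], [-1.0, 0.0, 0.0]]
ft_force: [-0.4, 0.2, -1.6]
grip_width: 0.004
time_s: 7.5
position: [0.5752, -0.0266, 0.2413]
tool_rot: [[0.0, 0.992, -0.123], [-0.0, -0.123, -0.992], [-1.0, 0.0, 0.0]]
ft_force: [-0.3, 0.8, -2.6]
grip_width: 0.0044
t 7.5 pos [ 0.5752 -0.0266  0.2413] F [-0.28  0.79 -2.56] w 0.0044
shift [ 0.0003 -0.0003 -0.0469] turn [ 0.0005  0.     -0.    ]
```

View pics/w3.png

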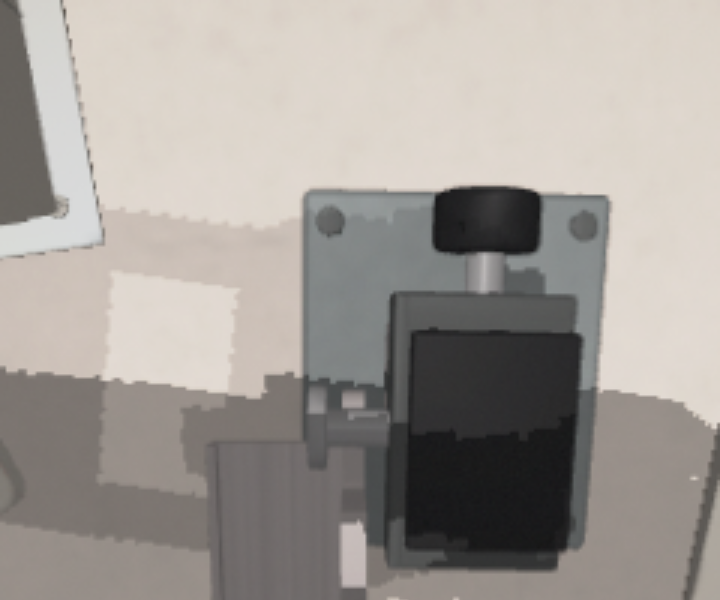

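View: pin at (355,425), tongue tip visible beyond it at (352,398), passing under the shank between head (318) and block (390). Feel upwards.

```bash

python3 -m crank '{"hand":[255,255,255,255,255],"translation":[[-0.001,0,0],[-0.002,0,0],[-0.003,0,0],[-0.0035,0,0],[-0.0035,0,0]],"dr":[[0,0,0],[0,0,0],[0,0,0],[0,0,0],[0,0,0]]}' |egrep 'pos|force'
python3 -m crank '{"hand":[255,255],"translation":[[-0.0005,0,0],[-0.0005,0,0]],"dr":[[0,0,0],[0,0,0]]}' |egrep 'pos|force'
python3 -m crank '{"hand":[255,255],"translation":[[-0.0005,0,0],[-0.0005,0,0]],"dr":[[0,0,0],[0,0,0]]}' |egrep 'pos|force'
python3 -m crank '{"hand":[255,255],"translation":[[-0.0005,0,0],[-0.0005,0,0]],"dr":[[0,0,0],[0,0,0]]}' |egrep 'pos|force'
```

```text
position: [0.5753, -0.0263, 0.2449]
ft_force: [0.7, 0.0, -0.5]
position: [0.5753, -0.0263, 0.2454]
ft_force: [-0.2, -0.5, -2.1]
position: [0.5753, -0.0263, 0.2459]
ft_force: [0.2, 0.6, -1.5]
position: [0.5753, -0.0263, 0.2464]
ft_force: [0.4, 0.4, -0.6]
```

```bash

for i in 1 2; do python3 -m crank '{"hand":[255,255],"translation":[[-0.0003,0,0],[-0.0003,0,0]],"dr":[[0,0,0],[0,0,0]]}' |egrep 'pos|force'; done
```

```text
position: [0.5752, -0.0263, 0.2467]
ft_force: [-0.2, -0.1, -1.6]
position: [0.5753, -0.0263, 0.247]
ft_force: [0.2, -0.0, -1.5]
```

```bash

for i in 1 2; do python3 -m crank '{"hand":[255,255],"translation":[[-0.0003,0,0],[-0.0003,0,0]],"dr":[[0,0,0],[0,0,0]]}' |egrep 'pos|force'; done
```

```text
position: [0.5753, -0.0263, 0.2472]
ft_force: [-0.1, -0.2, -0.9]
position: [0.5753, -0.0263, 0.2475]
ft_force: [0.7, 0.3, -0.9]
```

```bash

for i in 1 2; do python3 -m crank '{"hand":[255,255],"translation":[[-0.0003,0,0],[-0.0003,0,0]],"dr":[[0,0,0],[0,0,0]]}' |egrep 'pos|force'; done
```

```text
position: [0.5752, -0.0263, 0.2479]
ft_force: [-1.1, 0.5, -1.7]
position: [0.5753, -0.0263, 0.2481]
ft_force: [-1.1, 0.2, -1.5]
```

```bash

for i in 1 2; do python3 -m crank '{"hand":[255,255],"translation":[[-0.0003,0,0],[-0.0003,0,0]],"dr":[[0,0,0],[0,0,0]]}' |egrep 'pos|force'; done
```

```text
position: [0.5752, -0.0263, 0.2483]
ft_force: [0.1, 0.1, -1.4]
position: [0.5752, -0.0263, 0.2485]
ft_force: [-0.2, 1.3, -4.2]
```

```bash

for i in 1 2; do python3 -m crank '{"hand":[255],"translation":[[0,0,0]],"dr":[[0,0,0]]}' |egrep 'pos|force'; done
for i in 1; do python3 -m crank '{"hand":[255,255],"translation":[[-0.0003,0,0],[-0.0003,0,0]],"dr":[[0,0,0],[0,0,0]]}' |egrep 'pos|force'; done
```

```text
position: [0.5752, -0.0263, 0.2485]
ft_force: [0.9, 0.6, -4.2]
position: [0.5752, -0.0262, 0.2485]
ft_force: [1.0, -0.3, -4.7]
position: [0.5751, -0.0262, 0.2486]
ft_force: [1.1, 1.4, -6.6]
```

Contact at TCP z about 0.2484, so pin axis is about 0.1724, which agrees with vision. Back off about 1 mm and slide in.

```bash

python3 -m crank '{"hand":[255,255,255,255],"translation":[[0.0008,0,0],[0.0016,0,0],[0.0016,0,0],[0.0016,0,0]],"dr":[[0,0,0],[0,0,0],[0,0,0],[0,0,0]]}' |egrep 'pos|force'
python3 -m crank '{"hand":[255,255,255,255,255],"translation":[[0,0,-0.003],[0,0,-0.006],[0,0,-0.009],[0,0,-0.012],[0,0,-0.012]],"dr":[[0,0,0],[0,0,0],[0,0,0],[0,0,0],[0,0,0]]}' |egrep 'pos|force' 
```

```text
position: [0.5753, -0.0264, 0.2478]
ft_force: [-0.3, 0.5, -1.0]
position: [0.5767, -0.0139, 0.2474]
ft_force: [-0.6, -0.2, -2.3]
```

```bash

python3 -m crank '{"hand":[255,255,255,255,255],"translation":[[0,0,-0.003],[0,0,-0.006],[0,0,-0.009],[0,0,-0.012],[0,0,-0.012]],"dr":[[0,0,0],[0,0,0],[0,0,0],[0,0,0],[0,0,0]]}' |egrep 'pos|force' 
```

```text
position: [0.5782, -0.0021, 0.2474]
ft_force: [0.6, -0.1, -0.8]
```

```bash

python3 -m crank '{"hand":[255,255,255,255,255],"translation":[[0,0,-0.003],[0,0,-0.006],[0,0,-0.009],[0,0,-0.012],[0,0,-0.012]],"dr":[[0,0,0],[0,0,0],[0,0,0],[0,0,0],[0,0,0]]}' |egrep 'pos|force' 
python3 -m crank '{"hand":[255,255,255,255,255],"translation":[[0,0,-0.002],[0,0,-0.004],[0,0,-0.006],[0,0,-0.008],[0,0,-0.008]],"dr":[[0,0,0],[0,0,0],[0,0,0],[0,0,0],[0,0,0]]}' |egrep 'pos|force' 
```

```text
position: [0.5797, 0.0098, 0.2474]
ft_force: [0.8, -0.3, -2.6]
position: [0.5806, 0.0176, 0.2474]
ft_force: [-0.3, 0.2, -0.7]
```

```bash

python3 -m crank '{"hand":[255,255,255],"translation":[[0,0,-0.001],[0,0,-0.002],[0,0,-0.002]],"dr":[[0,0,0],[0,0,0],[0,0,0]]}' |egrep 'pos|force' 
python3 - <<'E'
from h import *
c=cams.calibration("wrist");im,d=cams.get_image("wrist");s=sensors.observe()
uv,P=cloud(c,d)
o=s["position"][:2];a=np.radians(-7.1);ex=np.array([np.cos(a),np.sin(a)]);ey=np.array([-np.sin(a),np.cos(a)])
L=np.c_[(P[:,:2]-o)@ex,(P[:,:2]-o)@ey,P[:,2]]*1e3
for n,m in(("col",(L[:,2]>191)&(L[:,2]<199)&(L[:,0]>8)&(L[:,0]<60)&(abs(L[:,1])<60)),("pinhead",(L[:,2]>160)&(L[:,2]<190)&(L[:,0]>-14)&(L[:,0]<-4.5)&(abs(L[:,1])<15)),("tongue",(L[:,2]>150)&(L[:,2]<172)&(abs(L[:,0])<8)&(L[:,1]>36)&(L[:,1]<70)),("plate",(L[:,2]>195)&(L[:,2]<206)&(abs(L[:,0])<9)&(L[:,1]>20)&(L[:,1]<40))):
    if m.sum(): print(n,m.sum(),L[m].min(0).round(1),L[m].max(0).round(1))
E
```

```text
position: [0.5809, 0.0195, 0.2474]
ft_force: [-0.1, -0.6, -0.8]
col 3152 [ 11.9 -21.5 193.4] [ 44.2  21.2 198.2]
pinhead 128 [ -7.7  -7.7 171.1] [ -4.8   9.6 181.6]
tongue 212 [ -0.9  36.  160.9] [  3.9  53.3 168.4]
plate 193 [ -0.6  20.3 195.8] [  3.6  33.6 203.4]
```

```bash

python3 -m crank '{"hand":[255,255,255],"translation":[[0,0,-0.0006],[0,0,-0.0006],[0,0,-0.0006]],"dr":[[0,0,0],[0,0,0],[0,0,0]]}' |egrep 'pos|force' 
python3 -m crank '{"hand":[255,255,255,255,255],"translation":[[0.001,0,0],[0.003,0,0],[0.005,0,0],[0.007,0,0],[0.007,0,0]],"dr":[[0,0,0],[0,0,0],[0,0,0],[0,0,0],[0,0,0]]}' |egrep 'pos|force'
```

```text
position: [0.5809, 0.0199, 0.2474]
ft_force: [-0.3, -0.5, -1.2]
position: [0.5808, 0.02, 0.24]
ft_force: [0.1, -0.1, -1.2]
```

```bash

python3 -m crank '{"hand":[255,255,255,255,255],"translation":[[0.002,0,0],[0.004,0,0],[0.006,0,0],[0.007,0,0],[0.007,0,0]],"dr":[[0,0,0],[0,0,0],[0,0,0],[0,0,0],[0,0,0]]}' |egrep 'pos|force'
for i in 1 2; do python3 -m crank '{"hand":[255,255],"translation":[[0.0004,0,0],[0.0004,0,0]],"dr":[[0,0,0],[0,0,0]]}' |egrep 'pos|force'; done
```

```text
position: [0.5809, 0.0199, 0.2332]
ft_force: [-0.6, -0.2, -1.8]
position: [0.581, 0.0199, 0.233]
ft_force: [-0.3, 0.3, -1.1]
position: [0.581, 0.02, 0.2326]
ft_force: [-0.2, 0.6, -2.1]
```

```bash

for i in 1 2; do python3 -m crank '{"hand":[255,255],"translation":[[0.0004,0,0],[0.0004,0,0]],"dr":[[0,0,0],[0,0,0]]}' |egrep 'pos|force'; done
```

```text
position: [0.5809, 0.02, 0.2322]
ft_force: [-0.4, 0.5, -2.1]
position: [0.5809, 0.02, 0.2318]
ft_force: [0.1, 0.4, -0.5]
```

```bash

for i in 1 2; do python3 -m crank '{"hand":[255,255],"translation":[[0.0003,0,0],[0.0003,0,0]],"dr":[[0,0,0],[0,0,0]]}' |egrep 'pos|force'; done
```

```text
position: [0.5809, 0.02, 0.2315]
ft_force: [0.3, 0.2, -1.8]
position: [0.581, 0.0199, 0.2312]
ft_force: [-0.0, -0.2, -1.1]
```

```bash

for i in 1 2; do python3 -m crank '{"hand":[255,255],"translation":[[0.0003,0,0],[0.0003,0,0]],"dr":[[0,0,0],[0,0,0]]}' |egrep 'pos|force'; done
```

```text
position: [0.581, 0.0199, 0.2311]
ft_force: [0.2, 0.6, 0.0]
position: [0.581, 0.02, 0.231]
ft_force: [0.3, -0.6, 3.2]
```

Weight is on the pin (Fz went from -1.5 to +3.2 N). Open slowly, settle, then look before retreating.

```bash

python3 -m crank '{"hand":[245,235,225,215,205],"translation":[[0,0,0],[0,0,0],[0,0,0],[0,0,0],[0,0,0]],"dr":[[0,0,0],[0,0,0],[0,0,0],[0,0,0],[0,0,0]]}' 20
python3 -m crank '{"hand":[190,170,150,150,150],"translation":[[0,0,0],[0,0,0],[0,0,0],[0,0,0],[0,0,0]],"dr":[[0,0,0],[0,0,0],[0,0,0],[0,0,0],[0,0,0]]}'
python3 - <<'E'
from h import *
im,d=cams.get_image("wrist");a=cv2.resize(im,(640,400))
b,_=cams.get_image("side");o=np.zeros((600,640,3),np.uint8);o[:400]=a
o[400:,:300]=cv2.resize(b[130:230,280:430],(300,200));e,_=cams.get_image("scene");o[400:,320:620]=cv2.resize(e[150:270,200:380],(300,200));cv2.imwrite("pics/m4.png",o)
E
```

```text
time_s: 16.8
position: [0.581, 0.0199, 0.2305]
tool_rot: [[-0.0, 0.992, -0.123], [0.0, -0.123, -0.992], [-1.0, -0.0, -0.0]]
ft_force: [-0.3, -0.5, -0.5]
grip_width: 0.0165
time_s: 17.3
position: [0.581, 0.02, 0.2306]
tool_rot: [[0.0, 0.992, -0.123], [0.0, -0.123, -0.992], [-1.0, 0.0, -0.0]]
ft_force: [0.5, 0.2, -0.2]
grip_width: 0.035
```

View pics/m4.png

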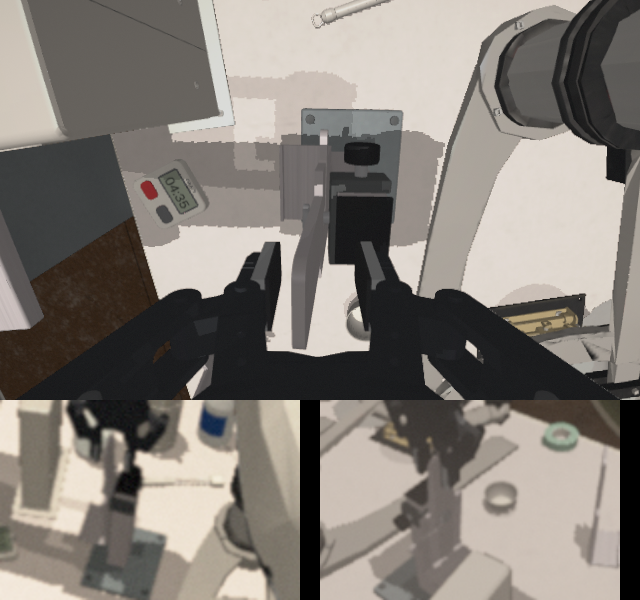

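The wrist view shows the bracket hanging between the open fingers (tab top at (302,300), plate on the pin at (325,190)), leaning slightly toward the left finger but clear of it. Open wider, then retreat straight up.

```bash

python3 -m crank '{"hand":[130,100,70,40,40],"translation":[[0,0,0],[0,0,0],[0,0,0],[0,0,0],[0,0,0]],"dr":[[0,0,0],[0,0,0],[0,0,0],[0,0,0],[0,0,0]]}'|egrep 'force|width'
python3 -m crank '{"hand":[40,40,40,40,40],"translation":[[-0.01,-0.002,0],[-0.025,-0.002,0],[-0.04,-0.002,0],[-0.055,-0.002,0],[-0.07,-0.002,0]],"dr":[[0,0,0],[0,0,0],[0,0,0],[0,0,0],[0,0,0]]}'|egrep 'force|pos'
python3 -m crank '{"hand":[40,40,40,40,40],"translation":[[-0.02,0,0],[-0.04,0,0],[-0.05,0,0.01],[-0.05,0,0.03],[-0.05,0,0.05]],"dr":[[0,0,0],[0,0,0],[0,0,0],[0,0,0],[0,0,0]]}'|egrep 'force|pos'
python3 -m crank '{"hand":[40,40,40,40,40],"translation":[[0,0,0.01],[0,0,0.03],[0,0,0.03],[0,0,0.03],[0,0,0.03]],"dr":[[0,0,0],[0,0,0],[0,0,0],[0,0,0],[0,0,0]]}'|egrep 'force|pos'
python3 - <<'E'
from h import *
def meas():
    c=cams.calibration("wrist");im,d=cams.get_image("wrist");s=sensors.observe()
    uv,P=cloud(c,d);o=np.array([.5818,.0205]);a=np.radians(-7.1);ex=np.array([np.cos(a),np.sin(a)]);ey=np.array([-np.sin(a),np.cos(a)])
    L=np.c_[(P[:,:2]-o)@ex,(P[:,:2]-o)@ey,P[:,2]]*1e3
    m=(L[:,2]>100)&(L[:,2]<275)&(L[:,0]>-60)&(L[:,0]<30)&(abs(L[:,1])<70)
    for lo in list(range(130,275,10)):
        q=L[m&(L[:,2]>=lo)&(L[:,2]<lo+10)&((L[:,0]<5)|(L[:,2]>205))]
        if len(q)>5: print(lo,len(q),np.percentile(q,2,axis=0).round(1),np.percentile(q,98,axis=0).round(1),"yaw",np.degrees(np.polyfit(q[:,1],q[:,0],1)[0]).round(1))
    return im,s
im,s=meas();print(s["time_s"])
cv2.imwrite("pics/w5.png",im)
E
```

```text
ft_force: [0.5, 0.0, -0.2]
grip_width: 0.0723
position: [0.5788, 0.0202, 0.3021]
ft_force: [0.9, 0.1, -0.1]
position: [0.5725, -0.0304, 0.351]
ft_force: [-0.6, -1.2, -0.8]
position: [0.5692, -0.0586, 0.3507]
ft_force: [0.4, -0.1, 0.4]
140 12 [  2.7  42.5 147.6] [  4.6  53.1 150. ] yaw 4.5
150 55 [  1.7 -22.8 150.1] [  5.   50.9 159.8] yaw -1.2
160 19 [  4.2 -32.  160.2] [  5.    6.2 169.6] yaw 0.1
170 73 [  3.6 -34.3 170.2] [  4.6  30.7 179.5] yaw 0.7
180 217 [ -1.9 -37.1 181. ] [  3.5  32.5 188.4] yaw 0.7
190 42 [  2.1 -19.2 190.2] [  2.6  16.9 199.3] yaw -0.3
200 45 [  1.3 -21.2 200.3] [  1.6  15.9 209.5] yaw -0.4
210 50 [  0.5 -21.4 210.4] [  0.7  15.7 219.4] yaw -0.2
220 56 [ -0.4 -22.4 220.4] [  0.4  15.5 229.6] yaw 0.1
230 57 [ -1.8 -22.  230.3] [ -1.   14.5 239.8] yaw 0.2
240 70 [ -2.5 -22.5 240.1] [ -1.8  15.6 249.4] yaw 0.8
250 88 [ -3.1 -21.6 250.2] [ -2.5  15.2 259.9] yaw 0.9
260 347 [ -9.  -22.9 260.9] [ -3.1  16.  270. ] yaw 1.2
270 216 [ -8.9 -17.4 270. ] [ -4.3  11.3 271.7] yaw 0.0
19.5
```

View pics/w5.png

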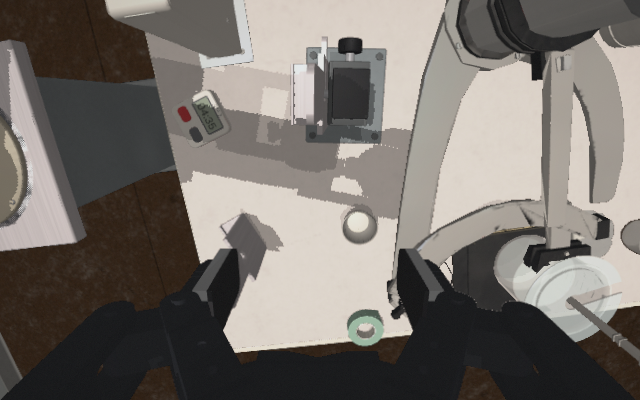

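View: the bracket hangs on the stand at (318,95), with bowl, tape, timer and other bracket in place and the hand away. One quick stillness check, then hand in.

```bash
python3 - <<'E'
from h import *
a,_=cams.get_image("wrist");b,_=cams.get_image("wrist");s=sensors.observe()
p=cv2.imread("pics/w5.png");r=np.s_[30:150,280:400]
print("frame diff",np.abs(a[r].astype(int)-p[r]).mean(),np.abs(b[r].astype(int)-a[r]).mean(),s["ft_force"].round(1),s["time_s"])
env.close_job()
E
```

```text
frame diff 0.9008796296296296 0.5831944444444445 [0.1 0.3 0.3] 19.6
the job is handed in; nothing more can be done
```

The slotted bracket is hanging on the pin, and I handed the job in at about 19.6 s of the 51 s allowed.

- **Finding the pin:** I lifted the bracket by its tab and brought the tongue under the shank. Raising it gently, I felt contact at a pin height of about 172.4 mm, which matches what the camera showed (172.5 mm). The highest force I read was about 7 N, including the bracket's weight.
- **Hanging it:** I slid the slot about 46 mm onto the pin with no side force. I then lowered the bracket 16 mm until its weight rested on the pin, opened the gripper and backed away upward.
- **Last checks:** The wrist depth image shows the bracket on the pin behind the head, about 1.5–2.5 mm off centre sideways (limit 6). It is square to the pin within about 1° and leans about 0.08 rad toward the robot (limit 0.25).
- **At rest:** The last camera frames were nearly identical, so it looks still. The hand's force reading was about zero.
- **Other things on the bench:** The other bracket, timer, bowl and tape roll look untouched in the last picture. I did not check the beaker and brush tool separately after the move.

One disagreement: the side camera read about 5 mm higher, and a few millimetres to one side, compared with the scene camera. I used the wrist camera for the fit instead.

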